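# Build up a fruit stand and hold its dish, quarter-turned, over the post

## Robot

A 7-joint arm with a two-finger parallel gripper is mounted at the origin on the work surface. World frame = base frame: x ahead of the robot, y to its left, z up, the work surface at z = 0. Lengths are in m, angles in rad, forces in N, time in s.
With the tool pointing down it reaches from about 0.425 to 0.975 m from the base axis. Payload 16.7 kg.
Tool frame: the origin (TCP) lies midway between the tips of the shut fingers; the grasp point (between the pads) lies 19 mm behind it (robot.grip_depth is the distance from the TCP to the grasp point, in m); z points along the fingers, y is the line along which they close (so a half turn about z gives the same grasp; the last joint's range is limited). The gripper opens to 85 mm and grips with 20 to 120 N. Pads are 22 mm wide; open, the fingers measure 114 mm over their backs; the gripper's body (76 mm by 85 mm) begins 54 mm behind the grasp point. The pads swing forward as they close: fully open they stand 13 mm farther back than shut.
Start: joints at [-1.405, 0.426, 0.074, 1.606, -0.034, 1.111, -0.067], TCP at [0.21, 0.642, 0.231] pointing down, gripper open.
Joint ranges: [-2.85, 2.85], [-0.5, 2.14], [-1.23, 1.37], [0.21, 2.46], [-1.02, 4.16], [0.16, 2.05], [-2.73, 2.73]. Speed limits (rad/s): [1.89, 1.89, 2.39, 2.39, 3.01, 3.01, 3.01].

## Interface

Orientations are given as [roll, pitch, yaw] about the fixed x, y, z axes, in that order (R = Rz(yaw) Ry(pitch) Rx(roll)).
In Python, from cell import robot gives the robot as it stands. The module is installed in compiled form; this text tells all that it offers.
- The arm moves only by the shell command python3 -m handwheel 'ROWS'. ROWS is JSON, one flat list of numbers, 5 for each row, row after row: the finger opening in cm, from 0 to 8.54, then the shift along the world's x, y, z in cm, then the turn about the world's z in degrees. A call has 1 to 20 rows; each row shifts and turns the commanded pose from where the row before left it; what a row does not reach is not made up. A row lasts 1/8 s, in which the tool goes at most 62.5 mm and 10.7 degrees, less where a joint would pass 70% of its speed; a pose out of reach is approached as far as the arm can. A call is refused whole if a number of a shift passes 6.25 or a number of a turn 10.7, either way. A call with a gripper value outside its range is refused whole. The fingers move at their own pace and stop on an object; the grip force is fixed at half the most. Time passes only in rows, so rows that do not move let the fingers close. It gives the time, the measured TCP pose, the force, the opening and the grip force at its end, in the units of the state.
- robot.state(): the state, without advancing time (a new reading comes with each control period).
- robot.camera(name): name is "scene" or "side" or "wrist"; returns a dict with "pixels" (480x640x3 uint8, blue, green, red), "mtx" (3x3 intrinsics, pixels), "R" (3x3) and "t" (3): a world point X has camera coordinates R X + t; the wrist camera has in their place "T_tool_cam" (4x4, takes a point from camera to tool coordinates, whose origin is the TCP and whose axes are the flange's). Camera axes: x right, y down, z forward; pixel columns grow to the right and rows downward; lengths in m; the calibration is good to about 2 mm. A picture is of the moment at which its call begins: read the wrist's pose just before it. There is no depth.
- robot.close_job(): hands the job in; it is judged then, once.
The state is a dict: "time": time; "q": joint angles; "joint_vel": joint speeds; "joint_torque": joint torques, N m; "ee_pos": TCP position; "orientation": TCP orientation; "contact_force": force on the tool from outside, world axes, zero at the start; "ft_torque": the same for the moment, N m; "grip_width": opening from 0.0 (shut) to 1.0 (fully open); "gripper_force": force on a finger pad.
Only numpy, scipy, OpenCV 4.12 (cv2) and the standard library are available. Lean on these libraries where they do the work, as an engineer would, in place of code of your own. Each camera call takes 0.05 s, during which the arm holds its last target. There are 200 camera calls.

## Task

Build up the fruit stand: slide the broad wooden collar and then the narrow one down the stand's post, both fully home. Then take the enamel dish by its arched handle and, keeping it level and the loose clementine untouched and in the middle, turn it a quarter turn so that the arch stands square across the long foot of the stand, and bring it centred over the post with its underside two to five centimetres above the post's tip. Finish while still holding it there, still and level, touching nothing below, and leave the beaker, jar and wooden spoon where they are.

Things in the scene. Friction and masses are not known exactly. Their poses are not given: they have to be found in the camera images.
- board: fixed wooden pastry board on the work surface, 400 (x) by 740 (y) by 12 mm thick, on which all but the spoon stands; origin at the centre of its underside, so its top is 12 mm above the origin
- stand: fixed fruit stand on the board: dark wooden foot 200 mm long (its own x) by 90 mm wide (its own y) by 14 mm thick; from its middle rises a steel post 18 mm in diameter, whose tip is 76 mm above the underside (62 mm above the foot; the top 8 mm taper to 9 mm). Origin at the centre of the foot's underside, on the post's axis, z up
- post_tip (a point): the centre of the post's tip, 76 mm above the stand's origin
- broad_collar: loose light-wood collar (ring), outside diameter 60 mm, hole 23 mm, 26 mm tall, about 50 g, lying flat on the board; origin on its axis in its underside, z up. Fully home, its underside rests on the stand's foot
- narrow_collar: loose light-wood collar (ring), outside diameter 44 mm, hole 23 mm, 26 mm tall, about 30 g, lying flat on the board; it may lie nearer or farther than the broad one. Origin on its axis in its underside, z up. Fully home, its underside rests on the broad collar's top
- dish: round white enamel dish, 170 mm across the rim, about 40 mm high, about 350 g, standing on the board on a flat foot 84 mm across. The inside slopes gently down to a small flat middle, its floor 9 mm above the underside. A rigid steel arch rises from the rim at the dish's own +x and -x ends over the middle. Origin at the centre of the underside, z up; at the start its x (the arch) is parallel to the stand's x to within a few degrees
- dish_grip (a point): the middle of the straight wooden grip on top of the arch, 128 mm above the dish's underside, right over the dish's middle; the grip is 72 mm long (dish x), 16 mm wide (dish y), 18 mm high; 60 mm are free below it
- clementine_center (a point): the centre of the clementine, a loose ball 50 mm in diameter, about 75 g, lying in the middle of the dish and free to roll
- beaker: bystander: drinking beaker 60 mm across, 80 mm high, on the board's far side; origin at the centre of the underside
- jar: bystander: lidded jar 52 mm across, 70 mm high, on the board's far side; origin at the centre of the underside
- spoon: bystander: wooden spoon 240 mm long on the table to the right of the board; origin at its middle, x along it
There are look-alikes about, which are no part of the job. What is shaped like the broad_collar but black is not meant.

How it is judged:
On the way, in this order (a step that is already met when the one before it is completed fails the run):
1. the broad collar is fully home on the stand's foot and let go (z of broad_collar in the frame of stand between 0.011 and 0.017 m and horizontal distance between broad_collar and stand below 0.005 m and angle between broad_collar's own z axis and vertical below 0.1 rad and contact force between broad_collar and the fingers below 0.2 N), for 0.2 s.
2. the narrow collar is fully home on top of it and let go (z of broad_collar in the frame of stand between 0.011 and 0.017 m and horizontal distance between each of broad_collar, narrow_collar and stand below 0.005 m and angle between each of broad_collar, narrow_collar's own z axis and vertical below 0.1 rad and z of narrow_collar in the frame of stand between 0.037 and 0.043 m and contact force between narrow_collar and the fingers below 0.2 N), for 0.2 s.
3. the dish is lifted at least 4 cm off the board with the clementine in its middle (z of dish in the frame of board above 0.052 m and horizontal distance between clementine_center and dish below 0.025 m), for 0.2 s.
At the end, for the whole second after the job is handed in: Both collars home (3 mm in height, 5 mm off axis) and let go; dish held by the gripper alone, still, within 25 mm of the post axis, 6 to 70 mm above its tip, level within 0.1 rad, arch square to the foot within 0.14 rad, clementine at rest within 18 mm of the middle (all of step 2 and contact force between broad_collar and the fingers below 0.2 N and z of dish in the frame of stand between 0.082 and 0.146 m and horizontal distance between dish and stand below 0.025 m and angle between the x axis of dish and the y axis of stand, either way round below 0.14 rad and angle between dish's own z axis and vertical below 0.1 rad and horizontal distance between clementine_center and dish below 0.018 m and z of clementine_center in the frame of dish between 0.028 and 0.042 m and linear speed of dish below 0.03 m/s and linear speed of clementine below 0.05 m/s and contact force between dish and the fingers above 1 N and contact force between dish and stand below 0.3 N and contact force between dish and narrow_collar below 0.3 N and contact force between the arm and clementine below 0.3 N); the arm keeps its last pose, push and grip.
It fails at once if the clementine rolls more than 32 mm from the dish's middle (horizontal distance between clementine_center and dish above 0.032 m).
It fails at once if the dish tips more than 0.25 rad (angle between dish's own z axis and vertical above 0.25 rad).
It fails at once if the robot touches the clementine (contact force between any of the arm, the fingers and clementine above 0.5 N).
It fails at once if the beaker, jar or spoon is moved over 30 mm or tipped ((distance of beaker from where it was at the start of the episode above 0.03 m or angle between beaker's own z axis and vertical above 0.5 rad) or (distance of jar from where it was at the start of the episode above 0.03 m or angle between jar's own z axis and vertical above 0.5 rad) or distance of spoon from where it was at the start of the episode above 0.03 m).
It also fails if it takes over 67 s, if anything falls off the work surface, if the arm or the gripper's body presses on something with over 40 N, if the wrist force passes 120 N, or if a joint passes its speed limit or range.

## Working session

There is one attempt and no reset: what is moved stays moved. The work goes in short steps, Python scripts to look and compute and a shell command to move; the robot and the scene stay as the last step left them, time stands still between calls to the robot, and variables do not carry over. Pictures are saved under pics/ and viewed, at most 10 in all, crops included, and the job is handed in when it is done.

```bash
mkdir -p pics; cat > h.py <<'E'
import cv2,numpy as np
from scipy.spatial.transform import Rotation as Ro
from cell import robot
def snap(n,f=None):
    s=robot.state();c=robot.camera(n)
    if f: cv2.imwrite('pics/'+f,c['pixels'])
    K=np.array(c['mtx'])
    if n=='wrist':
        T=np.array(c['T_tool_cam']);Rt=Ro.from_euler('xyz',s['orientation']).as_matrix()
        Rwc=Rt@T[:3,:3];o=Rt@T[:3,3]+np.array(s['ee_pos'])
    else:
        Rwc=np.array(c['R']).T;o=-Rwc@np.array(c['t'])
    return c['pixels'],(K,Rwc,o)
def ray(cal,u,v):
    K,R,o=cal;d=R@np.linalg.solve(K,[u,v,1.]);return o,d/np.linalg.norm(d)
def onz(cal,u,v,z):
    o,d=ray(cal,u,v);return o+d*(z-o[2])/d[2]
def proj(cal,X):
    K,R,o=cal;p=K@(R.T@(np.array(X)-o));return p[:2]/p[2]
def tri(rays):
    A=np.zeros((3,3));b=np.zeros(3)
    for o,d in rays:
        P=np.eye(3)-np.outer(d,d);A+=P;b+=P@o
    X=np.linalg.solve(A,b)
    return X,[np.linalg.norm((np.eye(3)-np.outer(d,d))@(X-o)) for o,d in rays]
E
python3 - <<'E'
from h import *
import pickle
D={}
for n in('scene','side','wrist'):
    D[n]=snap(n,n+'0.png');print(n,D[n][1][2],D[n][1][1][:,2])
pickle.dump(D,open('d0.pkl','wb'));s=robot.state();print(s)
E
```

```text
scene [1.13111063 0.13251394 0.90327991] [-0.58169657 -0.272121   -0.76653719]
side [-0.1856844  -0.98613307  0.69597176] [ 0.56913301  0.67548915 -0.46883048]
wrist [0.13614213 0.66602167 0.37415967] [ 0.28659806 -0.09443678 -0.95338515]
{'time': 0.15, 'q': array([-1.40449808,  0.42665159,  0.07385023,  1.60644547, -0.03410433,
        1.11081162, -0.0670632 ]), 'joint_vel': array([ 0.0004055 , -0.0004336 ,  0.0010305 , -0.00130053, -0.00066855,
        0.00168964, -0.00019578]), 'joint_torque': array([ 5.16274857e-03, -9.50326252e+01,  3.76434982e+00, -4.63764167e+01,
        1.95129780e-02,  7.83431693e-03,  7.59191425e-05]), 'ee_pos': array([0.20955615, 0.64131282, 0.2307355 ]), 'orientation': array([-3.14053777e+00,  6.65706354e-05,  2.82580319e+00]), 'contact_force': array([ 0.45871124, -0.06860461,  0.64469193]), 'ft_torque': array([ 0.02449623,  0.01948081, -0.03872669]), 'gripper_force': 0.0, 'grip_width': 0.9994770264931394}
```

View pics/scene0.png

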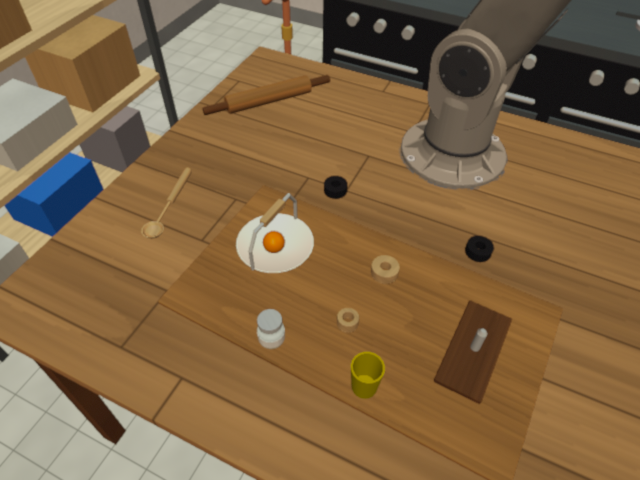

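View pics/side0.png

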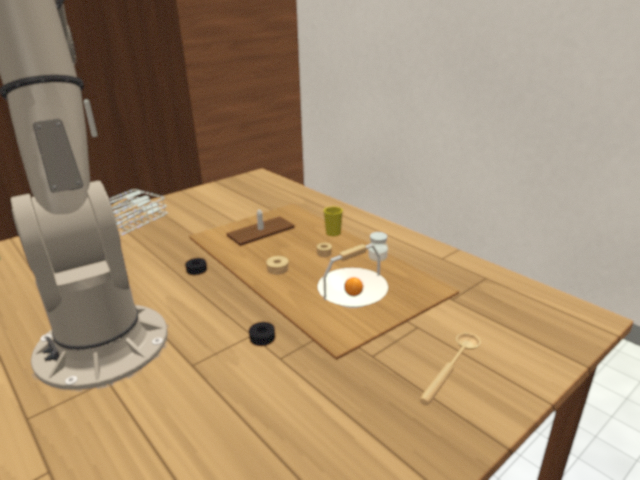

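Scene view: broad collar at (385,268), narrow one at (348,318), post tip at (482,332), and the dish at (275,243) with its grip at (274,211). Side view: the same things at (277,264), (324,249), (260,211), clementine (354,286), grip (350,253). The black rings are look-alikes.

```bash
python3 - <<'E'
from h import *
import pickle
D=pickle.load(open('d0.pkl','rb'));S=D['scene'][1];Q=D['side'][1]
np.set_printoptions(precision=4,suppress=True)
for n,a,b in [('broad',(386,265),(278,262)),('narrow',(348,315),(324,247)),('tip',(482,331),(260,211)),('clem',(274,242),(354,286)),('grip',(275,210),(350,253))]:
    print(n,*tri([ray(S,*a),ray(Q,*b)]))
# colour masks
for n in('scene','side'):
    im=D[n][0];h=cv2.cvtColor(im,cv2.COLOR_BGR2HSV)
    m=cv2.inRange(h,(5,200,150),(18,255,255))
    c=max(cv2.findContours(m,0,2)[0],key=cv2.contourArea);print(n,'clem',cv2.minEnclosingCircle(c))
print('foot',[onz(S,u,v,.026)[:2] for u,v in((472,302),(511,319),(480,400),(435,380))])
print('foot side',[onz(Q,u,v,.026)[:2] for u,v in((227,234),(286,219),(294,226),(238,243))])
print('grip ends',[onz(S,u,v,.15)[:2] for u,v in((263,222),(288,197))],[onz(Q,u,v,.15)[:2] for u,v in((335,258),(368,248))])
print('jar',onz(S,271,342,.012),'beaker',onz(S,367,390,.012))
E
```

```text
broad [ 0.4726 -0.0178  0.0367] [np.float64(0.003087449422567874), np.float64(0.003087449422567935)]
narrow [ 0.6209 -0.0401  0.0368] [np.float64(0.0016457113461375741), np.float64(0.0016457113461376034)]
tip [0.573  0.2037 0.0861] [np.float64(0.0012706528719577442), np.float64(0.0012706528719576215)]
clem [ 0.528  -0.2579  0.0468] [np.float64(0.0017790837290845723), np.float64(0.0017790837290845415)]
grip [ 0.5181 -0.2543  0.1409] [np.float64(0.0011696075200140557), np.float64(0.0011696075200140546)]
scene clem ((273.3254089355469, 241.45237731933594), 10.004504203796387)
side clem ((353.2727355957031, 286.1515197753906), 7.504053592681885)
foot [array([0.4729, 0.1746]), array([0.4781, 0.2553]), array([0.6712, 0.2414]), array([0.6699, 0.1576])]
foot side [array([0.4728, 0.2435]), array([0.6725, 0.2056]), array([0.6587, 0.1456]), array([0.465 , 0.1682])]
grip ends [array([ 0.5639, -0.2544]), array([ 0.4801, -0.2427])] [array([ 0.466 , -0.2612]), array([ 0.5547, -0.2787])]
jar [ 0.7275 -0.1544  0.012 ] beaker [0.7363 0.0516 0.012 ]
```

```bash
python3 -m handwheel '[8.5,3,-4.25,-0.5,1.2, 8.5,3,-4.25,-0.5,1.2, 8.5,3,-4.25,-0.5,1.2, 8.5,3,-4.25,-0.5,1.2, 8.5,3,-4.25,-0.5,1.2, 8.5,3,-4.25,-0.5,1.2, 8.5,3,-4.25,-0.5,1.2, 8.5,3,-4.25,-0.5,1.2, 8.5,0.3,-4.5,-0.5,1.2, 8.5,0.3,-4.5,-0.5,1.2, 8.5,0.3,-4.5,-0.5,1.2, 8.5,0.3,-4.5,-0.5,1.2, 8.5,0.3,-4.5,-0.5,1.2, 8.5,0.3,-4.5,-0.5,1.2, 8.5,0.3,-4.5,-0.5,1.2, 8.5,0,0,0,0, 8.5,0,0,0,0]'
python3 - <<'E'
from h import *
im,c=snap('wrist','w1.png');print(proj(c,(.4726,-.0178,.038)),c[2])
E
```

```text
time: 2.28
ee_pos: [0.4706, -0.0132, 0.1563]
orientation: [3.142, -0.0, 3.14]
contact_force: [0.1, 0.1, -0.1]
grip_width: 0.994
gripper_force: 0.0
[313.14559143 238.68470192] [ 0.39337082 -0.01237491  0.29974897]
```

View pics/w1.png

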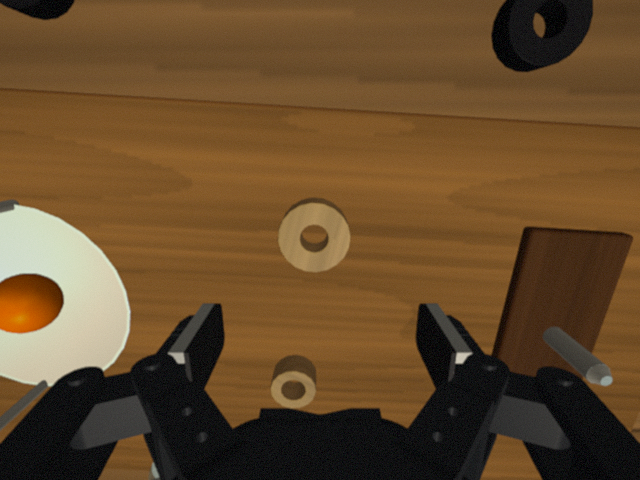

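Wrist view: broad collar's top centre at (314,237), narrow collar's at (293,389), post tip at about (601,376), foot corners at (528,228) and (632,234).

```bash
python3 - <<'E'
from h import *
np.set_printoptions(precision=4,suppress=True)
import pickle
D=pickle.load(open('d0.pkl','rb'));S=D['scene'][1];Q=D['side'][1]
im=cv2.imread('pics/w1.png');c=snap('wrist')[1]
print('broad',onz(c,314,237,.038),'narrow',onz(c,293,389,.038),'tip',onz(c,601,376,.088))
print('tri',tri([ray(c,314,237),ray(S,386,265),ray(Q,278,262)])[0],tri([ray(c,293,389),ray(S,348,315),ray(Q,324,247)])[0],tri([ray(c,601,376),ray(S,482,331),ray(Q,260,211)])[0])
a,b,d=[onz(c,*p,.026) for p in((528,228),(632,234),(495,355))];print(a,b,d,np.arctan2(*(b-a)[[0,1]]),np.arctan2(*(d-a)[[1,0]]))
print('clem',onz(c,30,303,.046))
E
```

```text
broad [ 0.4712 -0.0166  0.038 ] narrow [ 0.6224 -0.0376  0.038 ] tip [0.5671 0.202  0.088 ]
tri [ 0.4723 -0.0173  0.0364] [ 0.6218 -0.039   0.0372] [0.5717 0.2043 0.0851]
[0.4672 0.1647 0.026 ] [0.4726 0.2544 0.026 ] [0.5935 0.1565 0.026 ] 0.06061251449970725 -0.06461532485556948
clem [ 0.5266 -0.2565  0.046 ]
```

```bash
python3 -m handwheel '[8.5,0.1,-0.4,-3,0, 8.5,0,0,-4,0, 8.5,0,0,-3,0, 8.5,0,0,-2.4,0, 8.5,0,0,-1.2,0, 8.5,0,0,-0.8,0, 8.5,0,0,0,0, 5,0,0,0,0, 5,0,0,0,0, 5,0,0,0,0, 5,0,0,0,0, 5,0,0,0,0, 5,0,0,0,0]'
```

```text
time: 4.0
ee_pos: [0.4721, -0.0173, 0.0135]
orientation: [3.141, 0.001, 3.14]
contact_force: [-5.7, 0.7, 22.3]
grip_width: 0.689
gripper_force: 59.0
```

```bash
python3 -m handwheel '[5,0,0,0.5,0, 5,0,0,2,0, 5,0,0,4,0, 5,0,0,4,0, 5,1.2,3.3,1,0, 5,1.7,4.2,0,0, 5,1.7,4.2,0,0, 5,1.2,3,0,0, 5,0,0,0,0, 5,0,0,0,0]'
python3 - <<'E'
from h import *
im,c=snap('wrist','w2.png');print(proj(c,(.57,.203,.088)))
E
```

```text
time: 5.25
ee_pos: [0.5294, 0.1289, 0.1274]
orientation: [-3.141, -0.0, 3.14]
contact_force: [-0.2, 0.4, -0.4]
grip_width: 0.689
gripper_force: 64.4
[436.78642201 333.62622851]
```

View pics/w2.png

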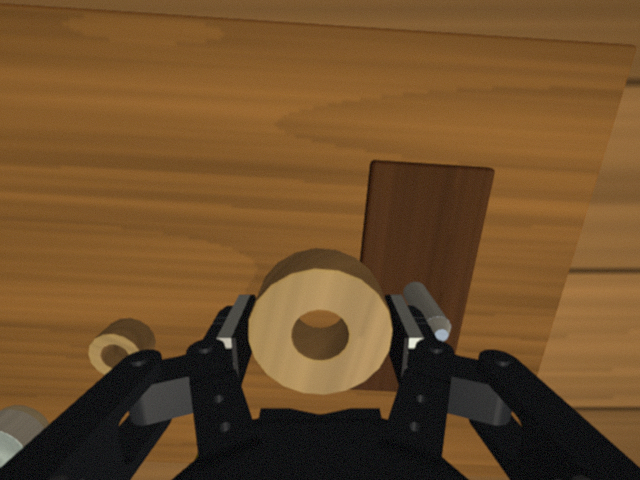

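Wrist view: collar held level, its top centre at about (320,331), and the post tip at (442,335).

```bash
python3 - <<'E'
from h import *
np.set_printoptions(precision=4,suppress=True)
c=snap('wrist')[1];print(onz(c,442,335,.088),onz(c,320.5,331,.152),onz(c,320,335,.126), robot.state()['ee_pos'])
print([onz(c,*p,.026) for p in((374,161),(494,169),(360,258),(473,280))])
E
```

```text
[0.571  0.2061 0.088 ] [0.5274 0.1296 0.152 ] [0.5461 0.1294 0.126 ] [0.5294 0.1285 0.1275]
[array([0.4685, 0.1682, 0.026 ]), array([0.4744, 0.2547, 0.026 ]), array([0.5421, 0.1607, 0.026 ]), array([0.5611, 0.2514, 0.026 ])]
```

```bash
python3 -m handwheel '[5,0.7,1.2,0,0, 5,1.4,2.6,0,0, 5,1.4,2.6,0,0, 5,0.76,1.25,0,0, 5,0,0,0,0, 5,0,0,-1.5,0, 5,0,0,-1.5,0, 5,0,0,-0.8,0, 5,0,0,0,0]'
python3 - <<'E'
from h import *
im,c=snap('wrist');cv2.imwrite('pics/w3.png',cv2.resize(im[200:440,180:500],None,fx=2,fy=2))
E
```

```text
time: 6.48
ee_pos: [0.5718, 0.2056, 0.0884]
orientation: [-3.141, -0.001, 3.14]
contact_force: [-0.4, -0.2, -0.2]
grip_width: 0.684
gripper_force: 64.4
```

View pics/w3.png

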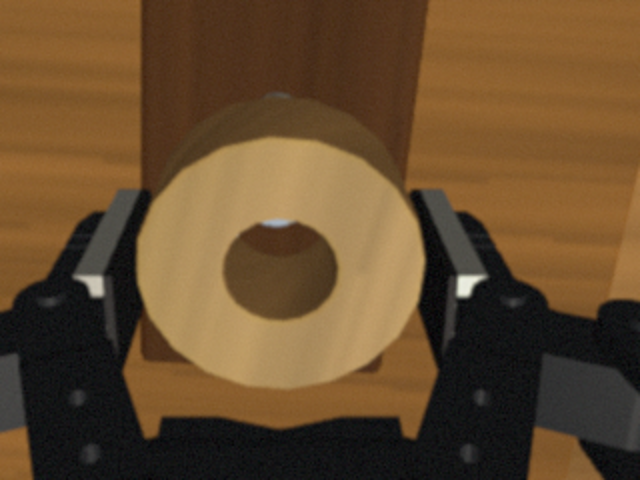

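```bash
python3 - <<'E'
from h import *
np.set_printoptions(precision=4,suppress=True)
c=snap('wrist')[1];f=lambda u,v,z:onz(c,180+u/2,200+v/2,z)
print('tip low edge',f(278,228,.088),'top centre',f(281,262,.113),'hole centre top',f(281,270,.113),'hole bot far edge',f(281,255,.087))
print('post back seen at',f(278,93,.085),robot.state()['ee_pos'])
E
```

```text
tip low edge [0.5769 0.2061 0.088 ] top centre [0.5705 0.2068 0.113 ] hole centre top [0.5724 0.2068 0.113 ] hole bot far edge [0.585  0.2068 0.087 ]
post back seen at [0.5433 0.2062 0.085 ] [0.5724 0.206  0.0894]
```

```bash
python3 -m handwheel '[5,0,0,-0.7,0, 5,0,0,-1,0, 5,0,0,-1.5,0, 5,0,0,-1.5,0, 5,0,0,-0.8,0, 5,0,0,-0.5,0, 5,0,0,0,0]'
```

```text
time: 7.45
ee_pos: [0.5722, 0.206, 0.029]
orientation: [-3.141, -0.0, 3.14]
contact_force: [0.9, 0.1, -0.5]
grip_width: 0.684
gripper_force: 64.5
```

```bash
python3 -m handwheel '[5,0,0,-0.15,0, 5,0,0,0,0, 8.5,0,0,0,0, 8.5,0,0,0,0, 8.5,0,0,0,0, 8.5,0,0,0.5,0, 8.5,0,0,2,0, 8.5,0,0,4,0, 8.5,0,0,4,0, 8.5,0,-1.5,3,0, 8.5,0.6,-4.5,0,0, 8.5,0.8,-5,0,0, 8.5,0.8,-5,0,0, 8.5,0.7,-4,0,0, 8.5,0,0,0,0, 8.5,0,0,0,0]'
python3 - <<'E'
from h import *
im,c=snap('wrist','w4.png');print(proj(c,(.622,-.039,.038)),proj(c,(.571,.2055,.052)))
E
```

```text
time: 9.45
ee_pos: [0.6014, 0.0066, 0.1637]
orientation: [3.141, 0.001, 3.14]
contact_force: [-0.3, 0.7, -0.2]
grip_width: 0.995
gripper_force: 0.0
[265.53677254 256.94145239] [576.70422541 200.17096816]
```

View pics/w4.png

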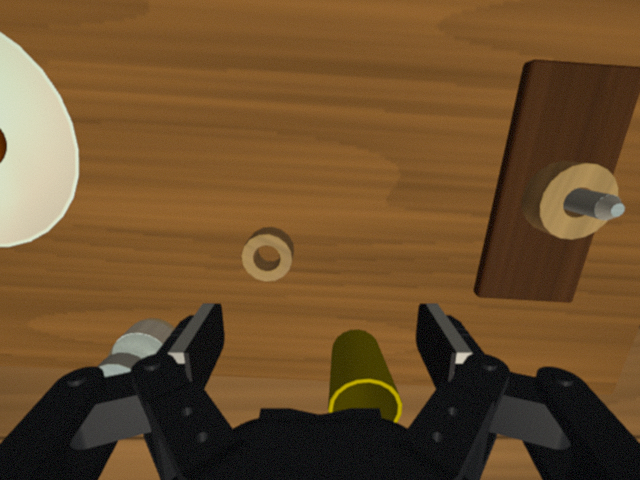

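Broad collar is seated on the foot round the post at (578,200). Narrow collar's top centre is at (267,257), where predicted.

```bash
python3 -m handwheel '[8.5,1,-2.3,-1.5,0, 8.5,1.05,-2.2,-3,0, 8.5,0,0,-4,0, 8.5,0,0,-3,0, 8.5,0,0,-2,0, 8.5,0,0,-1.3,0, 8.5,0,0,0,0, 3,0,0,0,0, 3,0,0,0,0, 3,0,0,0,0, 3,0,0,0,0, 3,0,0,0,0, 3,0,0,0,0, 3,0,0,0,0]'
```

```text
time: 11.25
ee_pos: [0.6223, -0.0389, 0.016]
orientation: [3.141, 0.001, 3.14]
contact_force: [-3.8, 0.2, 12.1]
grip_width: 0.494
gripper_force: 59.3
```

```bash
python3 -m handwheel '[3,0,0,0.5,0, 3,0,0,2,0, 3,0,0,4,0, 3,0,0,4,0, 3,-0.6,2.5,1.5,0, 3,-1.2,5,0,0, 3,-1.2,5,0,0, 3,-1.2,5,0,0, 3,-0.6,2.5,0,0, 3,0,0,0,0, 3,0,0,0,0]'
python3 - <<'E'
from h import *
im,c=snap('wrist');cv2.imwrite('pics/w5.png',cv2.resize(im[180:440,170:510],None,fx=2,fy=2))
E
```

```text
time: 12.62
ee_pos: [0.5741, 0.1603, 0.1357]
orientation: [-3.142, 0.001, 3.139]
contact_force: [-0.5, -0.8, 0.8]
grip_width: 0.496
gripper_force: 60.8
```

View pics/w5.png

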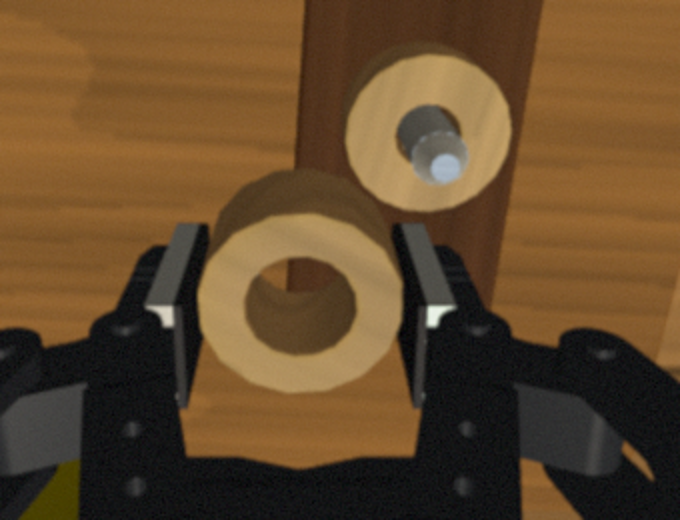

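Wrist crop: narrow collar held level, with its hole's top centre at (300,306) in the crop. The post tip is at (445,168), and the broad collar is home round the post.

```bash
python3 - <<'E'
from h import *
np.set_printoptions(precision=4,suppress=True)
c=snap('wrist')[1];f=lambda u,v,z:onz(c,170+u/2,180+v/2,z);z=robot.state()['ee_pos'][2]
print('tip',f(445,168,.088),'collar',f(300,303,z+.022),f(300,306,z+.022),'bot far edge',f(300,293,z-.004),robot.state()['ee_pos'])
E
```

```text
tip [0.5711 0.2052 0.088 ] collar [0.5741 0.1607 0.1573] [0.5748 0.1607 0.1573] bot far edge [0.5878 0.1607 0.1313] [0.5741 0.1599 0.1353]
```

```bash
python3 -m handwheel '[3,-0.1,1,0,0, 3,-0.1,2.5,0,0, 3,-0.1,1,0,0, 3,0,0,0,0, 3,0,0,-1.5,0, 3,0,0,-1.5,0, 3,0,0,-0.8,0, 3,0,0,-0.7,0, 3,0,0,-0.8,0, 3,0,0,-1.2,0, 3,0,0,-0.8,0, 3,0,0,-0.45,0, 3,0,0,0,0]'
```

```text
time: 14.35
ee_pos: [0.5707, 0.206, 0.057]
orientation: [-3.141, -0.0, 3.14]
contact_force: [-0.1, -0.2, -0.5]
grip_width: 0.497
gripper_force: 60.8
```

```bash
python3 -m handwheel '[3,0,0,-0.1,0, 3,0,0,0,0, 8.5,0,0,0,0, 8.5,0,0,0,0, 8.5,0,0,0,0, 8.5,0,0,0.5,0, 8.5,0,0,2,0, 8.5,0,0,4,0, 8.5,0,0,4,0, 8.5,0,-2,4,0, 8.5,-0.6,-5,2,0, 8.5,-0.6,-5,0,0, 8.5,-0.6,-5,0,0, 8.5,-0.6,-5,0,0, 8.5,-0.6,-5,0,0, 8.5,-0.6,-5,0,0, 8.5,-0.6,-5,0,0, 8.5,-0.3,-4,0,0, 8.5,0,0,0,0, 8.5,0,0,0,0]'
python3 - <<'E'
from h import *
im,c=snap('wrist','w6.png')
E
```

```text
time: 16.85
ee_pos: [0.5258, -0.2035, 0.2221]
orientation: [3.141, 0.001, 3.14]
contact_force: [1.1, 0.5, 0.5]
grip_width: 0.994
gripper_force: 0.0
```

View pics/w6.png

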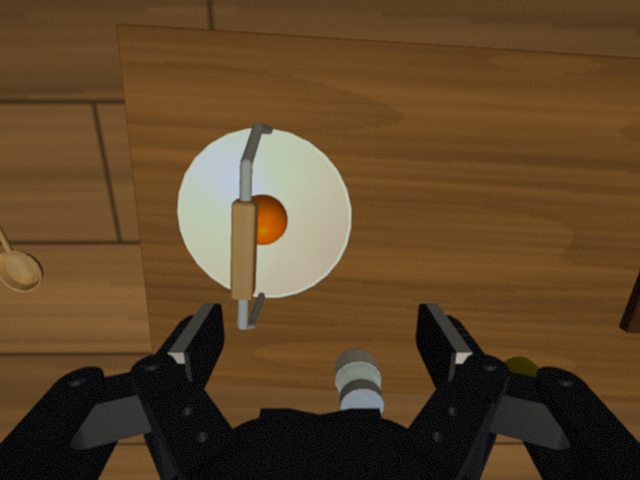

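Wrist view: the wooden grip runs from (244,202) to (242,299), the dish rim is centred at (265,213), and the clementine is at about (266,219), in the middle.

```bash
python3 - <<'E'
from h import *
np.set_printoptions(precision=4,suppress=True)
import pickle
D=pickle.load(open('d0.pkl','rb'));S=D['scene'][1];Q=D['side'][1]
c=snap('wrist')[1];a=onz(c,244,202,.149);b=onz(c,242.5,299,.149)
print(a,b,(a+b)/2,np.linalg.norm(a-b),'yaw',np.arctan2(*(b-a)[[1,0]]),'rim',onz(c,265,213,.052))
print('tri grip',tri([ray(c,243.5,250),ray(S,275,210),ray(Q,350,253)])[0])
l,r=onz(c,259,126,.052),onz(c,245,326,.052);print('arch',l,r,np.arctan2(*(r-l)[[1,0]]))
im=cv2.imread('pics/w6.png');m=cv2.inRange(cv2.cvtColor(im,cv2.COLOR_BGR2HSV),(5,200,120),(18,255,255));C=max(cv2.findContours(m,0,2)[0],key=cv2.contourArea)
print(cv2.minEnclosingCircle(C),onz(c,*cv2.minEnclosingCircle(C)[0],.046))
E
```

```text
[ 0.4893 -0.2517  0.149 ] [ 0.5595 -0.2577  0.149 ] [ 0.5244 -0.2547  0.149 ] 0.07051591862800168 yaw -0.08487460613471139 rim [ 0.5181 -0.2545  0.052 ]
tri grip [ 0.5209 -0.2542  0.1423]
arch [ 0.4395 -0.2558  0.052 ] [ 0.6412 -0.2821  0.052 ] -0.12959275617794633
((264.02508544921875, 222.7938995361328), 21.392581939697266) [ 0.5293 -0.2569  0.046 ]
```

```bash
python3 -m handwheel '[8.5,-0.1,-2,0,-1.6, 8.5,-0.1,-2,-1,-1.6, 8.5,-0.1,-1.15,-2,-1.7, 8.5,0,0,-3,0, 8.5,0,0,-2.5,0, 8.5,0,0,-1.6,0, 4,0,0,0,0, 4,0,0,0,0, 4,0,0,0,0, 3,0,0,0,0, 3,0,0,0,0]'
python3 - <<'E'
from h import *
print(robot.state()['q'])
np.set_printoptions(precision=4,suppress=True)
im,c=snap('wrist');cv2.imwrite('pics/w7.png',im[180:460,120:520])
for z in(.131,.14,.149):print(proj(c,(.523,-.255,z)))
E
```

```text
time: 18.32
ee_pos: [0.5229, -0.2554, 0.1206]
orientation: [-3.142, 0.001, 3.054]
contact_force: [1.0, -0.3, 0.6]
grip_width: 0.352
gripper_force: 0.0
[-0.05803169  0.44134939  0.51271719  1.94090107 -0.28793557  0.83062372
  2.09348362]
[319.1405 317.6078]
[319.1164 328.5539]
[319.0892 340.9113]
```

View pics/w7.png

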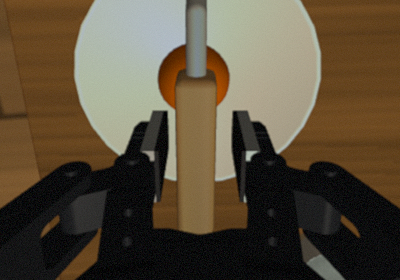

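Wrist crop: the grip bar (centre column 196) sits midway between the pads (160 and 237), and the clementine is well clear below. Closing gently.

```bash
python3 -m handwheel '[2.6,0,0,0,0, 2.4,0,0,0,0, 2.2,0,0,0,0, 2.0,0,0,0,0, 1.9,0,0,0,0, 1.8,0,0,0,0, 1.7,0,0,0,0, 1.6,0,0,0,0, 1.5,0,0,0,0, 1.3,0,0,0,0, 1,0,0,0,0, 0.5,0,0,0,0, 0.5,0,0,0,0, 0.5,0,0,0,0, 0.5,0,0,0,0]'
```

```text
time: 20.25
ee_pos: [0.5227, -0.2554, 0.1203]
orientation: [-3.142, -0.0, 3.054]
contact_force: [-0.4, -2.0, 2.8]
grip_width: 0.179
gripper_force: 58.5
```

```bash
python3 -m handwheel '[0.5,0,0,0.1,0, 0.5,0,0,0.2,0, 0.5,0,0,0.3,0, 0.5,0,0,0.4,0, 0.5,0,0,0.5,0, 0.5,0,0,0.6,0, 0.5,0,0,0.7,0, 0.5,0,0,0.8,0, 0.5,0,0,0.9,0, 0.5,0,0,0.9,0, 0.5,0,0,0.9,0, 0.5,0,0,0.9,0, 0.5,0,0,0.9,0, 0.5,0,0,0.8,0, 0.5,0,0,0.7,0, 0.5,0,0,0.6,0, 0.5,0,0,0.5,0, 0.5,0,0,0.3,0, 0.5,0,0,0.2,0, 0.5,0,0,0,0]'
cat > clem.py <<'E'
from h import *
np.set_printoptions(precision=4,suppress=True)
s=robot.state();z=s['ee_pos'][2]-.1205
print(s['ee_pos'],s['orientation'],s['contact_force'],s['gripper_force'])
R=[]
for n in('scene','side'):
    im,c=snap(n);h=cv2.cvtColor(im,cv2.COLOR_BGR2HSV)
    m=cv2.inRange(h,(5,200,130),(18,255,255));m[:150]=0
    C=max(cv2.findContours(m,0,2)[0],key=cv2.contourArea);p=cv2.minEnclosingCircle(C)
    print(n,p,onz(c,*p[0],z+.046));R.append(ray(c,*p[0]))
print(tri(R))
E
python3 clem.py
```

```text
time: 22.75
ee_pos: [0.5228, -0.2554, 0.2323]
orientation: [-3.142, 0.0, 3.054]
contact_force: [0.0, 1.3, -4.4]
grip_width: 0.175
gripper_force: 58.5
[ 0.5228 -0.2554  0.2323] [-3.1415  0.      3.0544] [ 0.0499  1.3101 -4.359 ] 58.4587025642395
scene ((270.41802978515625, 206.13934326171875), 11.037924766540527) [ 0.5256 -0.2584  0.1578]
side ((353.4285583496094, 245.4761962890625), 7.845695495605469) [ 0.5284 -0.2568  0.1578]
(array([ 0.5267, -0.258 ,  0.159 ]), [np.float64(0.0002881071131642211), np.float64(0.000288107113164459)])
```

```bash
python3 -m handwheel '[0.5,0,0.1,0,0, 0.5,0,0.2,0,-0.3, 0.5,0,0.3,0,-0.6, 0.5,0,0.4,0,-0.9, 0.5,0,0.5,0,-1.2, 0.5,0,0.6,0,-1.5, 0.5,0,0.7,0,-1.8, 0.5,0,0.8,0,-1.9, 0.5,0,0.9,0,-1.9, 0.5,0.1,1,0,-1.85, 0.5,0.13,1,0,-1.85, 0.5,0.13,1,0,-1.85, 0.5,0.13,1,0,-1.85, 0.5,0.13,1,0,-1.85, 0.5,0.13,1,0,-1.85, 0.5,0.13,1,0,-1.85, 0.5,0.13,1,0,-1.85, 0.5,0.13,1,0,-1.85, 0.5,0.13,1,0,-1.85, 0.5,0.13,1,0,-1.85]'; python3 clem.py
```

```text
time: 25.35
ee_pos: [0.5367, -0.0997, 0.2323]
orientation: [3.142, -0.0, 2.521]
contact_force: [-0.5, 0.2, -4.5]
grip_width: 0.175
gripper_force: 58.4
[ 0.5367 -0.0997  0.2323] [ 3.1415 -0.0001  2.521 ] [-0.4962  0.2058 -4.5329] 58.444615602493286
scene ((337.84783935546875, 235.8478240966797), 11.615423202514648) [ 0.5372 -0.1036  0.1578]
side ((313.8432922363281, 223.23133850097656), 6.953271865844727) [ 0.5399 -0.0993  0.1578]
(array([ 0.5379, -0.1027,  0.1594]), [np.float64(0.0006637569866448393), np.float64(0.0006637569866448509)])
```

```bash
python3 -m handwheel '[0.5,0.05,0.4,0,-0.8, 0.5,0.1,0.7,0,-1.4, 0.5,0.13,1,0,-1.85, 0.5,0.13,1,0,-1.85, 0.5,0.13,1,0,-1.85, 0.5,0.13,1,0,-1.85, 0.5,0.13,1,0,-1.85, 0.5,0.13,1,0,-1.85, 0.5,0.13,1,0,-1.85, 0.5,0.13,1,0,-1.85, 0.5,0.13,1,0,-1.85, 0.5,0.13,1,0,-1.85, 0.5,0.13,1,0,-1.85, 0.5,0.13,1,0,-1.85, 0.5,0.13,1,0,-1.85, 0.5,0.13,1,0,-1.85, 0.5,0.13,1,0,-1.85, 0.5,0.13,1,0,-1.85, 0.5,0.13,1,0,-1.85, 0.5,0.13,1,0,-1.85]'
python3 -m handwheel '[0.5,0.13,1,0,-1.9, 0.5,0.13,1,0,-1.9, 0.5,0.13,1,0,-1.9, 0.5,0.13,1,0,-1.9, 0.5,0.13,1,0,-1.9, 0.5,0.13,1,0,-1.9, 0.5,0.13,0.9,0,-1.9, 0.5,0,0.9,0,-1.9, 0.5,0,0.8,0,-1.8, 0.5,0,0.7,0,-1.6, 0.5,0,0.6,0,-1.4, 0.5,0,0.5,0,-1.1, 0.5,0,0.4,0,-0.8, 0.5,0,0.3,0,-0.5, 0.5,0,0.2,0,-0.3, 0.5,0,0.1,0,0, 0.5,0,0,0,0, 0.5,0,0,0,0, 0.5,0,0,0,0, 0.5,0,0,0,0]'; python3 clem.py; python3 -c "
from h import *
snap('scene','s9.png');snap('side','q9.png');snap('wrist','w9.png')
a=cv2.imread('pics/s9.png')[180:430,380:600];b=cv2.imread('pics/q9.png')[100:350,160:380];w=cv2.resize(cv2.imread('pics/w9.png'),(333,250))
cv2.imwrite('pics/all9.png',np.hstack([a,b,w]))"
```

```text
time: 27.95
ee_pos: [0.5617, 0.0911, 0.2323]
orientation: [-3.142, -0.0, 1.901]
contact_force: [-0.3, -0.4, -4.2]
grip_width: 0.177
gripper_force: 58.5
time: 30.45
ee_pos: [0.5708, 0.2045, 0.2323]
orientation: [-3.142, -0.0, 1.507]
contact_force: [0.2, 1.0, -4.7]
grip_width: 0.179
gripper_force: 58.5
[0.5708 0.2045 0.2323] [-3.1416 -0.      1.5071] [ 0.2411  0.961  -4.7276] 58.540931940078735
scene ((493.2742004394531, 310.8870849609375), 14.074467658996582) [0.5734 0.2059 0.1578]
side ((257.8999938964844, 188.3000030517578), 5.375977039337158) [0.577  0.2083 0.1578]
(array([0.5749, 0.2055, 0.1593]), [np.float64(0.0003072300017333104), np.float64(0.0003072300017332057)])
```

View pics/all9.png

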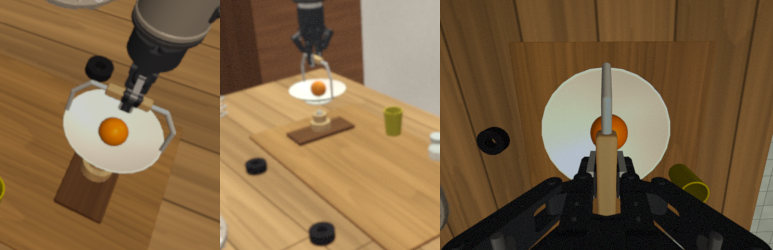

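The montage shows the dish level over the stand with the clementine central and the arch across the foot; beaker and jar are in place. I'll check numerically that the narrow collar is seated.

```bash
python3 - <<'E'
from h import *
D,c=snap('side');d=c[1][:,0]
for z in range(16,126,5):
    u,v=proj(c,np.array([.571,.2055,z/1e3])); u0=proj(c,np.array([.571,.2055,z/1e3])+.0258*d)[0]
    print(z,round(u),round(v),D[round(v),round(u)],D[round(v),round(u0)])
E
```

```text
16 261 231 [ 70 105 136] [ 53  86 126]
21 260 230 [ 73 109 139] [ 60  92 129]
26 260 228 [ 74 113 145] [ 70 103 136]
31 260 227 [ 79 119 150] [ 73 110 139]
36 260 225 [100 144 173] [ 78 114 142]
41 260 224 [114 163 191] [ 79 117 147]
46 260 223 [107 156 183] [ 94 137 165]
51 260 221 [ 77 114 146] [128 180 209]
56 260 220 [ 75 113 143] [133 187 214]
61 259 218 [ 77 114 145] [113 168 201]
66 259 217 [ 86 126 156] [ 94 150 188]
71 259 215 [126 168 190] [ 84 139 179]
76 259 214 [141 170 186] [ 86 142 183]
81 259 212 [157 172 179] [ 93 148 191]
86 259 211 [165 184 191] [100 157 197]
91 259 209 [146 181 206] [101 156 194]
96 258 208 [121 170 203] [ 99 147 185]
101 258 206 [116 166 200] [ 94 144 181]
106 258 205 [132 169 195] [ 99 150 186]
111 258 203 [191 210 212] [142 168 184]
116 258 202 [193 211 211] [175 195 198]
121 258 200 [157 172 174] [181 198 197]
```

```bash
python3 -c "
from cell import robot
print(robot.close_job())"
```

```text
the job is handed in; nothing more can be done
None
```

I handed the job in, with no verdict returned: by the camera checks, both collars are home on the post, and the dish is held still and level, centred about 35 mm above the tip, arch square across the foot, clementine within about 5 mm of the middle.

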